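Sweep the glass offcuts off the plate cutter

ROBOT

A 7-joint arm with a two-finger parallel gripper is mounted at the origin on the work surface. World frame = base frame: x ahead of the robot, y to its left, z up, the work surface at z = 0. Lengths are in m, angles in rad, forces in N, time in s.
With the tool pointing down it reaches from about 0.425 to 0.875 m from the base axis. Payload 8.4 kg.
Tool frame: the origin (TCP) lies midway between the tips of the shut fingers; the grasp point (between the pads) lies 19 mm behind it (env.grasp_offset is the z of the grasp point in the tool frame, in m); z points along the fingers, y is the line along which they close (so a half turn about z gives the same grasp; the last joint's range is limited). The gripper opens to 87 mm and grips with 3 to 60 N. Pads are 19 mm wide; open, the fingers measure 117 mm over their backs; the gripper's body (75 mm by 190 mm) begins 51 mm behind the grasp point.
Start: joints at [-1.369, 0.333, 0.04, 1.465, -0.013, 1.343, -0.059], TCP at [0.193, 0.621, 0.223] pointing down, gripper open.
Joint ranges: [-2.58, 2.58], [-0.38, 2.09], [-1.3, 1.39], [0.25, 2.4], [-1.5, 4.64], [0.08, 2.09], [-2.65, 2.65]. Speed limits (rad/s): [2.22, 2.22, 2.79, 2.79, 3.14, 3.14, 3.14].

INTERFACE

Orientations are given as a rotation vector (axis times angle).
In Python, from station import env gives the robot as it stands.
- The arm moves only by the tool servo_tool, never from a script. Its argument "moves" is a list of rows, each a list of 5 numbers: the gripper's target within -1 to 1 (fully open at 1, half-way at 0, shut at -1), then the shift along the tool's x, y, z in mm, then the turn about the tool's z in rad. In form: [[grip, x, y, z, turn], ...]. A call has 1 to 20 rows; each row shifts and turns the commanded pose from where the row before left it, along the tool's axes as they then stand; what a row does not reach is not made up. A row lasts 1/8 s, in which the tool goes at most 62.5 mm and 10.7 degrees, less where a joint would pass 70% of its speed; a pose out of reach is approached as far as the arm can. A call with a gripper value outside its range is refused whole. The fingers move at their own pace and stop on an object; the grip force is fixed at half the most. Time passes only in rows, so rows that do not move let the fingers close. It gives the time, the measured TCP pose, the force, the opening and the grip force at its end, in the units of the state.
- env.get_state(): the state, without advancing time (a new reading comes with each control period).
- env.read_camera(name): name is "scene" or "top" or "wrist"; returns (picture, depth): 480x640x3 uint8, red, green, blue; 480x640 float32, m along the optical axis (not along the pixel's ray), 0 where there is no reading.
- env.camera_info(name): a dict with "K" (3x3 intrinsics, pixels), "rvec" (rotation vector, rad) and "tvec" (3), from world to camera coordinates, as OpenCV has them. Camera axes: x right, y down, z forward; pixel columns grow to the right and rows downward; lengths in m; the calibration is good to about 2 mm. A picture is of the moment at which its call begins: read the wrist's pose just before it. camera_info takes no time and is no camera call; for the wrist camera it gives the pose at the moment of the call.
- env.sign_off(): hands the job in; it is judged then, once.
The state is a dict: "t": time; "joint_positions": joint angles; "joint_velocities": joint speeds; "joint_torque": joint torques, N m; "ee_pos": TCP position; "tool_rot": TCP orientation; "force": force on the tool from outside, world axes, zero at the start; "moment": the same for the moment, N m; "grip_width": finger opening in m; "finger_force": force on a finger pad.
Only numpy, scipy, OpenCV 4.12 (cv2) and the standard library are available. Lean on these libraries where they do the work, as an engineer would, in place of code of your own. Each camera call takes 0.05 s, during which the arm holds its last target. There are 200 camera calls.

TASK

Five loose glass offcuts are left on the bed of the plate cutter. Take the yellow scraper from under the bench shelf and sweep all of them along the bed, beneath the rail, into the steel tray at its end; glass is sharp, so touch it with the scraper only. Leave the scraper lying flat, blade down, on the bed, and everything else where it stands.

Things in the scene. Friction and masses are not known exactly. Their poses are not given: they have to be found in the camera images.
- scraper: Yellow T-shaped scraper, 260 g, blade down on the bench, handle end under the shelf. Origin: centre of the blade block's underside; x along the blade, y towards the handle end, z up. Block 150 mm (x), y = -10 to +10, 45 mm high; wipes with its face at y = -10 (ends turned in: lips 8 mm wide, to y = -25). Handle: bar 24 mm wide, 26 high, y = 10 to 260, 1.5 mm above the blade's underside: lies level.
- scraper_balance (a point): Point on the scraper's handle where it balances, 48 mm behind the blade's middle, 14.5 mm above the underside (mid height of the bar). In the open at the start; the shelf's edge is at least 70 mm further along the handle.
- scraper_grip (a point): Middle of the black grip near the handle's end, 225 mm behind the blade's middle, 14.5 mm above the underside. Under the shelf at the start.
- cutter: Glass plate cutter, fixed. Origin on the bench under the middle of its bed. Bed: flat grey plate 250 mm (x) by 360 mm (y), top 40 mm, underside 28 mm above the bench; its ends at y = +180 and -180 mm have no rim. A 6 mm high fence runs at x = 116 to 124, y = -25 to 175 mm. The glass lies within x = -60 to 60, y = -135 to 45 mm. The bed beyond y = 45 is clear.
- rail (a point): Middle of the underside of the cutter's fixed rail, which crosses above the bed along the cutter's x at y = -50 mm, 67 mm above the bed. Rail 36 mm wide (y), 22 mm high. Posts 44 mm wide (y) leave a passage 202 mm wide (x) under it. A blue carriage with a black knob, at x = 45 to 95 mm, y = -85 to -15 mm, stands on it, up to 155 mm above the bed and nowhere lower than the rail by more than 1 mm.
- bed_end (a point): Middle of the bed's top edge at the tray end (cutter y = -180 mm), on the bed's surface. Glass pushed over this edge drops into the tray.
- tray: Open steel catch tray, fixed, 240 mm (x) by 150 mm (y) by 24 mm high, wall 2 mm. Origin: centre of its underside. Its inner side is tucked 15 to 25 mm under the y = -180 mm end of the cutter's bed, so what is pushed off that end falls into it.
- shelf: White bench shelf, fixed, 270 mm (x) by 220 mm (y), top 108 mm above the bench, 96 mm clear beneath, open at its -y side (towards the cutter) and +y side, a 10 mm side panel at each x end. Pipette-tip boxes on it reach 166 mm above the bench. Origin on the bench under its centre.
- chip1: One of five loose greenish glass offcuts with irregular outline, about 28 to 36 mm by 22 to 28 mm, 6 mm thick, about 12 g, lying flat on the cutter's bed. Origin: middle of its underside.
- chip2: One of five loose greenish glass offcuts with irregular outline, about 28 to 36 mm by 22 to 28 mm, 6 mm thick, about 12 g, lying flat on the cutter's bed. Origin: middle of its underside.
- chip3: One of five loose greenish glass offcuts with irregular outline, about 28 to 36 mm by 22 to 28 mm, 6 mm thick, about 12 g, lying flat on the cutter's bed. Origin: middle of its underside.
- chip4: One of five loose greenish glass offcuts with irregular outline, about 28 to 36 mm by 22 to 28 mm, 6 mm thick, about 12 g, lying flat on the cutter's bed. Origin: middle of its underside.
- chip5: One of five loose greenish glass offcuts with irregular outline, about 28 to 36 mm by 22 to 28 mm, 6 mm thick, about 12 g, lying flat on the cutter's bed. Origin: middle of its underside.
- medium_bottle: Bystander: square clear bottle, 50 by 50 mm, 108 mm high with its green cap. Origin: centre of underside.
- amber_bottle: Bystander: small amber bottle, 44 mm across, 75 mm high. Origin: centre of underside.
- well_plate: Bystander: clear 96-well plate, 86 by 128 mm, 14 mm high. Origin: centre of underside.
- tube_rack: Bystander: orange tube rack, 70 by 150 mm, 51 mm high with its tubes. Origin: centre of underside.
- glass_plates: Bystander: stack of three uncut glass plates, 100 by 100 mm, 19 mm high. Origin: centre of underside.
- pliers: Bystander: glass-snapping pliers with red handles lying flat on the shelf, 150 mm long (mostly towards its +y), 15 mm high. Origin: at its underside, 13 mm from the jaws' tip.

How it is judged:
On the way, in this order (a step that is already met when the one before it is completed fails the run):
1. the scraper is out from under the shelf, with its blade down on the cutter's bed (x of scraper in the frame of cutter between -0.1 and 0.1 m and y of scraper in the frame of cutter between -0.2 and 0.18 m and z of scraper in the frame of cutter between 0.034 and 0.05 m and angle between scraper's own z axis and vertical below 0.12 rad), for 0.2 s.
2. all five glass offcuts are in the tray (x of chip1 in the frame of tray between -0.118 and 0.118 m and y of chip1 in the frame of tray between -0.073 and 0.073 m and z of each of chip1, chip2, chip3, chip4, chip5 in the frame of tray below 0.034 m and x of chip2 in the frame of tray between -0.118 and 0.118 m and y of chip2 in the frame of tray between -0.073 and 0.073 m and x of chip3 in the frame of tray between -0.118 and 0.118 m and y of chip3 in the frame of tray between -0.073 and 0.073 m and x of chip4 in the frame of tray between -0.118 and 0.118 m and y of chip4 in the frame of tray between -0.073 and 0.073 m and x of chip5 in the frame of tray between -0.118 and 0.118 m and y of chip5 in the frame of tray between -0.073 and 0.073 m), for 0.2 s.
At the end, for the whole second after the job is handed in: All five offcuts lie within the tray's walls, under 34 mm above its underside. The scraper lies blade down and flat (within 7 degrees) on the bed, blade within 100 mm of the bed's centre line and its middle at most 20 mm beyond the tray end, released and at rest (all of step 1 and all of step 2 and linear speed of scraper below 0.02 m/s and contact force between the fingers and scraper below 0.1 N); the robot touches nothing.
It fails at once if the robot touches the glass itself (contact force between any of the fingers, the arm and chip1 above 0.5 N or contact force between any of the fingers, the arm and chip2 above 0.5 N or contact force between any of the fingers, the arm and chip3 above 0.5 N or contact force between any of the fingers, the arm and chip4 above 0.5 N or contact force between any of the fingers, the arm and chip5 above 0.5 N).
It fails at once if another thing on the bench is pushed more than 30 mm or tipped over (distance of any of medium_bottle, amber_bottle, well_plate, tube_rack, glass_plates, pliers from where it was at the start of the episode above 0.03 m or angle between any of medium_bottle, amber_bottle, well_plate, tube_rack, glass_plates, pliers's own z axis and vertical above 0.5 rad).
It also fails if it takes over 54 s, if anything falls off the work surface, if the arm or the gripper's body presses on something with over 40 N, if the wrist force passes 120 N, or if a joint passes its speed limit or range.

## Working session

There is one attempt and no reset: what is moved stays moved. The work goes in short steps, Python scripts to look and compute and a tool call to move; the robot and the scene stay as the last step left them, time stands still between calls to the robot, and variables do not carry over. Pictures are saved under pics/ and viewed, at most 10 in all, crops included, and the job is handed in when it is done.

Besides the shell and the picture viewer there is one more tool, called after "Emit:" in YAML: its name, and indented under it one key for each argument. servo_tool: Moves the arm, as the interface text tells. Its arguments: {"type":"object","properties":{"moves":{"type":"array","items":{"type":"array","items":{"type":"number"}}}},"required":["moves"]}

```bash
mkdir -p pics
cat > h.py <<'E'
from station import env
import numpy as np, cv2
def snap(n,f):
    ci=env.camera_info(n); im,d=env.read_camera(n)
    cv2.imwrite(f'pics/{f}.png',im[:,:,::-1]); np.savez(f'pics/{f}.npz',im=im,d=d,K=ci['K'],r=ci['rvec'],t=ci['tvec'])
def pt(f,u,v,z=None):
    a=np.load(f'pics/{f}.npz'); R=cv2.Rodrigues(a['r'])[0]; ray=np.linalg.inv(a['K'])@[u,v,1]
    o=-R.T@a['t'].ravel(); w=R.T@ray
    s=a['d'][int(round(v)),int(round(u))] if z is None else (z-o[2])/w[2]
    return (o+s*w).round(4)
E
python3 - <<'E'
from h import *
snap('scene','s1');snap('top','t1');print(env.get_state(),env.grasp_offset)
E
```

```text
{'t': 0.1, 'joint_positions': array([-1.36921273,  0.3338106 ,  0.03985074,  1.46619371, -0.01343721,
        1.34330847, -0.05851458]), 'joint_velocities': array([ 0.00170916, -0.00061365, -0.00067382, -0.00204968, -0.00135743,
        0.00080378,  0.00068647]), 'joint_torque': array([ 4.29378051e-03, -6.57812977e+01,  1.34008940e+00, -4.04714084e+01,
       -5.95717295e-02,  4.09970514e-02,  9.30557826e-05]), 'ee_pos': array([0.19244499, 0.62040319, 0.22176173]), 'tool_rot': array([-4.70692802e-01, -3.10596268e+00,  2.27022341e-03]), 'force': array([-0.46238893, -0.6639779 ,  0.86485709]), 'moment': array([ 0.0272208 , -0.02114321,  0.00929712]), 'finger_force': 0.0, 'grip_width': 0.0871843750847421} -0.0187
```

View pics/t1.png

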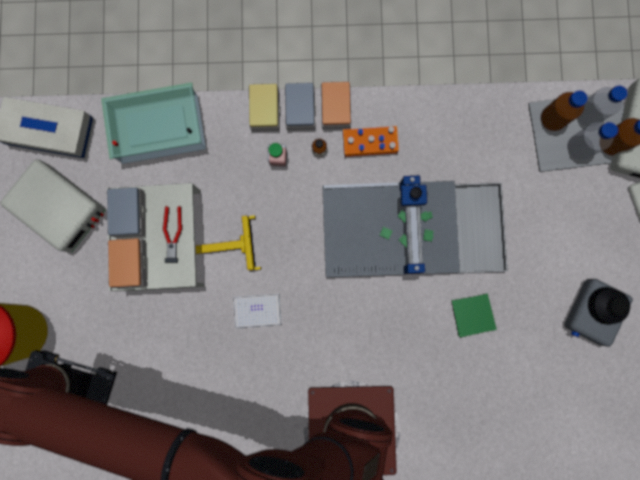

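View pics/s1.png

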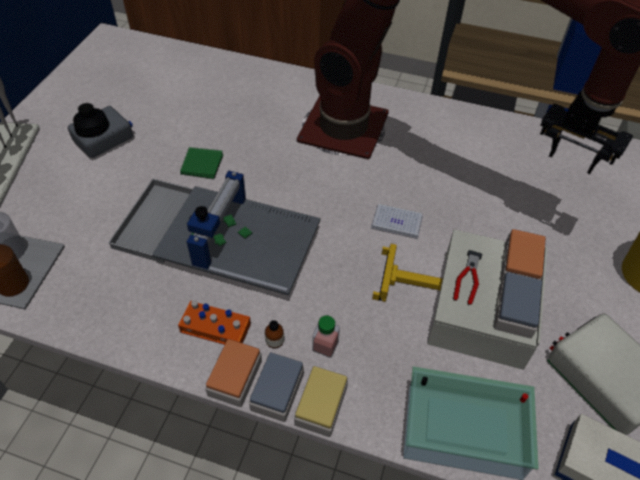

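The top view shows the bed at about (323–458, 182–276) and the rail at u≈414. The five chips are at (386,233), (404,215), (404,240), (427,216) and (428,235). The scraper blade runs from (249,218) to (255,268), with the handle going left under the shelf edge at u≈199. The scene view agrees.

Run:
```python
from h import *
im=cv2.imread('pics/t1.png'); 
a=cv2.resize(im[195:290,180:275],(400,400),interpolation=cv2.INTER_CUBIC); b=cv2.resize(im[170:290,310:515],(683,400),interpolation=cv2.INTER_CUBIC)
b=cv2.resize(im[170:290,310:515],(800,468),interpolation=cv2.INTER_CUBIC)
cv2.imwrite('pics/c2.png',b)
# scraper: yellow mask, 3D points
z=np.load('pics/t1.npz'); rgb=z['im']; hsv=cv2.cvtColor(rgb,cv2.COLOR_RGB2HSV)
m=cv2.inRange(hsv,(20,140,80),(35,255,255)); m[:195]=0;m[290:]=0;m[:,:195]=0;m[:,275:]=0
v,u=np.nonzero(m); P=np.array([pt('t1',x,y) for x,y in zip(u,v)])
print(len(P),P.min(0),P.max(0)); 
bl=P[P[:,2]>.036]; ha=P[(P[:,2]<.032)&(P[:,2]>.022)]
for q in (bl,ha):
    c=q.mean(0); w=np.linalg.svd(q[:,:2]-c[:2])[2][0]; print(len(q),c,w,np.degrees(np.arctan2(*w[::-1])),q.min(0),q.max(0))
for n,u,v,h in [('bedNW',323,187,.04),('bedSW',325,277,.04),('bedSE',459,273,.04),('bedNE',457,181,.04),('shelfedge',199,230,.108)]: print(n,pt('t1',u,v,h),pt('t1',u,v))
```

```text
818 [0.3599 0.0556 0.0047] [0.5802 0.4121 1.5926]
344 [0.50495669 0.2689686  0.04892413] [-0.98701926 -0.16060193] -170.7581640649045 [0.3599 0.0556 0.0361] [0.5779 0.3979 1.5926]
356 [0.49981039 0.3316691  0.02688315] [-0.108688    0.99407591] 96.23968983689137 [0.4345 0.2391 0.0221] [0.5802 0.4118 0.0319]
bedNW [0.6527 0.0604 0.04  ] [0.6519 0.0603 0.0441]
bedSW [0.4079 0.0608 0.04  ] [0.4091 0.0609 0.0014]
bedSE [ 0.4103 -0.2975  0.04  ] [ 0.4114 -0.3055  0.0049]
bedNE [ 0.6598 -0.3038  0.04  ] [ 0.6672 -0.3127  0.0014]
shelfedge [0.5351 0.3846 0.108 ] [ 0.5483  0.4094 -0.0039]
```

View pics/c2.png

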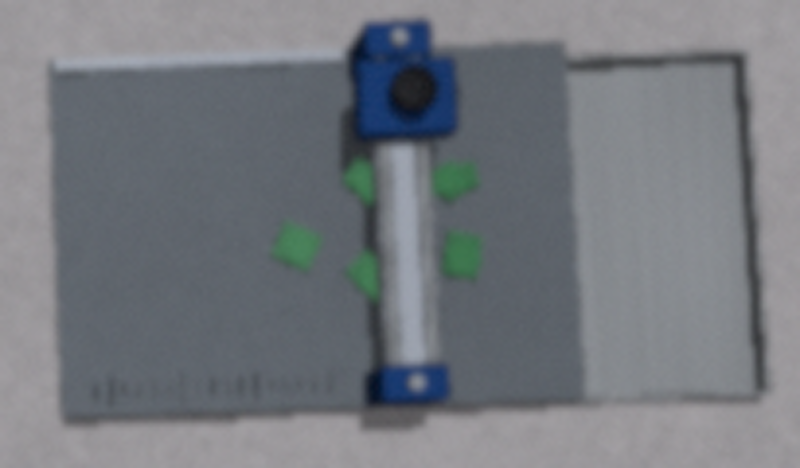

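Crop: the bed corners are at (52,62), (63,420), (583,400) and (563,43). The chips are at (298,245), (360,180), (365,275), (456,181) and (463,256).

Run:
```python
from h import *
f=lambda u,v,h:pt('t1',310+u/3.9024-.4,170+v/3.9-.4,h)[:2]
C=np.array([f(52,62,.04),f(63,420,.04),f(583,400,.04),f(563,43,.04)]); print(C)
c=C.mean(0); y=(C[0]+C[1]-C[2]-C[3])/2; print('len',np.linalg.norm(y)); x=(C[0]+C[3]-C[1]-C[2])/2; print(np.linalg.norm(x))
ya=np.arctan2(y[1],y[0])-np.pi/2; xa=np.arctan2(x[1],x[0]); print('cutter',c,np.degrees([ya,xa]))
th=(ya+xa)/2; R=np.array([[np.cos(th),-np.sin(th)],[np.sin(th),np.cos(th)]])
for p in [(298,245),(360,180),(365,275),(456,181),(463,256)]: print((R.T@(f(*p,.046)-c)).round(3))
print('bed start pose cutter(0,.1):',c+R@[0,.1])
# scraper template fit by image overlap
z=np.load('pics/t1.npz'); hsv=cv2.cvtColor(z['im'],cv2.COLOR_RGB2HSV)
m=cv2.inRange(hsv,(18,110,60),(38,255,255)); m[:200]=0;m[285:]=0;m[:,:203]=0;m[:,270:]=0
from scipy.optimize import minimize
big=cv2.GaussianBlur(m.astype(float)/255,(0,0),1)
def proj(p,faces):
    t=p[2];Rz=np.array([[np.cos(t),-np.sin(t),0],[np.sin(t),np.cos(t),0],[0,0,1]])
    M=np.zeros(m.shape,np.uint8)
    for b in faces:
        g=np.array([(X,Y,Z) for X in b[:2] for Y in b[2:4] for Z in b[4:]])@Rz.T+[p[0],p[1],0]
        q=cv2.projectPoints(g,z['r'],z['t'],z['K'],None)[0].reshape(-1,2)
        cv2.fillConvexPoly(M,cv2.convexHull(np.round(q*16).astype(np.int32)),255,cv2.LINE_AA,4)
    M[:,:203]=0
    return cv2.GaussianBlur(M.astype(float)/255,(0,0),1)
F=[(-.075,.075,-.01,.01,0,.045),(-.075,-.067,-.025,-.01,0,.045),(.067,.075,-.025,-.01,0,.045),(-.012,.012,.01,.26,.0015,.0275)]
r=minimize(lambda p:((proj(p,F)-big)**2).sum(),[.505,.265,.1],method='Nelder-Mead',options=dict(initial_simplex=[[.505,.265,.1],[.515,.265,.1],[.505,.275,.1],[.505,.265,.2]]))
s=r.x;print('scraper',s,np.degrees(s[2]),r.fun,big.sum())
n=np.array([-np.sin(s[2]),np.cos(s[2])]);print('balance',s[:2]+.048*n,'grip',s[:2]+.225*n)
```

```text
[[ 0.6569  0.0605]
 [ 0.4071  0.0588]
 [ 0.4125 -0.2976]
 [ 0.661  -0.2954]]
len 0.35618167414958335
0.24915763082835737
cutter [ 0.534375 -0.118425] [0.76411292 0.44842259]
[-0.011  0.013]
[ 0.033 -0.032]
[-0.033 -0.032]
[ 0.03  -0.098]
[-0.022 -0.1  ]
bed start pose cutter(0,.1): [ 0.53331688 -0.0184306 ]
scraper [0.50604346 0.27054447 0.0875715 ] 5.017477081916137 104.28529254426634 848.0000000000002
balance [0.50184539 0.31836054] grip [0.48636504 0.49468229]
```

Emit:
servo_tool:
  moves:
    - [1,0,0,0,0.147]
    - [1,0,0,0,0.147]
    - [1,0,0,0,0.147]
    - [1,0,0,0,0.147]
    - [1,0,0,0,0.147]
    - [1,0,0,0,0.147]
    - [1,0,0,0,0.147]
    - [1,0,0,0,0.147]
    - [1,-30,25,0,0]
    - [1,-30,25,0,0]
    - [1,-30,25,0,0]
    - [1,-30,25,0,0]
    - [1,-30,25,0,0]
    - [1,-30,25,0,0]
    - [1,-30,25,0,0]
    - [1,-30,25,0,0]
    - [1,-30,25,0,0]
    - [1,-30,25,0,0]
    - [1,-30,29,0,0]
    - [1,0,0,0,0]

```text
t: 2.6
ee_pos: [0.5038, 0.3148, 0.2223]
tool_rot: [2.12, 2.316, -0.001]
force: [-1.1, -1.2, 0.1]
grip_width: 0.087
finger_force: 0.0
```

Run:
```python
from h import *
snap('wrist','w1');s=env.get_state();print(s['t'],s['ee_pos'],s['tool_rot'],s['joint_positions'])
```

```text
2.65 [0.50212793 0.31690351 0.22218847] [ 2.11809016e+00  2.31974424e+00 -1.29044564e-03] [-1.02006462  0.22815648  0.45295546  1.62722654 -0.10206641  1.31055483
 -0.46012078]
```

View pics/w1.png

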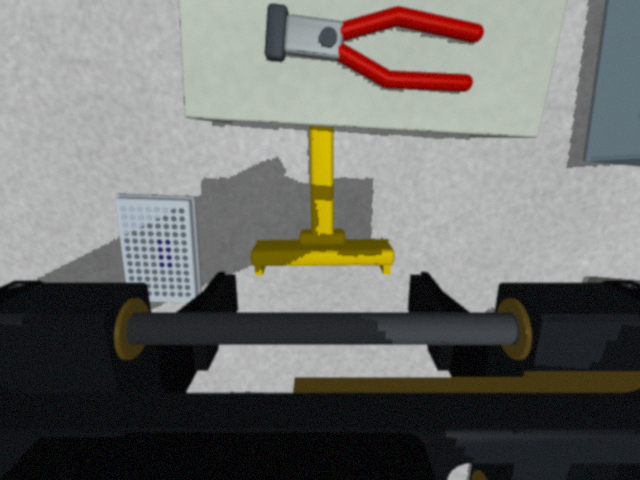

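The handle centreline runs from (320.5,130) to (322,225). The blade's front top edge is at v≈265 and its ends are at u≈252 and 394.

Run:
```python
from h import *
a=pt('w1',320.5,130,.0275);b=pt('w1',322,225,.0275);print(a,b,np.degrees(np.arctan2(a[1]-b[1],a[0]-b[0])))
for u,v,h in [(252,242,.045),(394,242,.045),(252,264,.045),(394,264,.045),(323,242,.045),(323,264,.045),(320,128,.108)]:print(u,v,pt('w1',u,v,h))
s=env.get_state();R=cv2.Rodrigues(s['tool_rot'])[0];print(R[:,0],R[:,1])
```

```text
[0.4945 0.3963 0.0275] [0.5044 0.3008 0.0275] 95.91842228952834
252 242 [0.4346 0.2811 0.045 ]
394 242 [0.5787 0.2939 0.045 ]
252 264 [0.4354 0.2573 0.045 ]
394 264 [0.5821 0.2703 0.045 ]
323 242 [0.5066 0.2875 0.045 ]
323 264 [0.5088 0.2638 0.045 ]
320 128 [0.4946 0.3964 0.108 ]
[-9.06923637e-02  9.95878636e-01 -7.98881114e-04] [ 9.95878908e-01  9.06920812e-02 -3.83140752e-04]
```

Emit:
servo_tool:
  moves:
    - [1,5,1,22,-0.012]
    - [1,0,0,26,0]
    - [1,0,0,26,0]
    - [1,0,0,26,0]
    - [1,0,0,26,0]
    - [1,0,0,26,0]
    - [1,0,0,24,0]
    - [1,0,0,18,0]
    - [1,0,0,13,0]
    - [1,0,0,8,0]
    - [1,0,0,3,0]
    - [1,0,0,0,0]
    - [1,0,0,0,0]

```text
t: 4.28
ee_pos: [0.5022, 0.3237, 0.0051]
tool_rot: [2.101, 2.336, 0.001]
force: [0.1, 0.4, -0.0]
grip_width: 0.0869
finger_force: 0.0
```

Emit:
servo_tool:
  moves:
    - [1,-1,0,1,0]
    - [-1,0,0,0,0]
    - [-1,0,0,0,0]
    - [-1,0,0,0,0]
    - [-1,0,0,0,0]
    - [-1,0,0,0,0]
    - [-1,0,0,0,0]
    - [-1,0,0,0,0]
    - [-1,0,0,0,0]

```text
t: 5.4
ee_pos: [0.502, 0.3225, 0.0035]
tool_rot: [2.101, 2.336, -0.0]
force: [0.7, 1.4, -0.1]
grip_width: 0.0241
finger_force: 30.0
```

Emit:
servo_tool:
  moves:
    - [-1,0,0,-8,0]
    - [-1,0,0,-12,0]
    - [-1,0,0,-5,0]
    - [-1,0,0,0,0]
    - [-1,-12,0,0,0]
    - [-1,-20,0,0,0]
    - [-1,-20,0,0,0]
    - [-1,-20,0,0,0]
    - [-1,-20,0,0,0]
    - [-1,-20,0,0,0]
    - [-1,-20,0,0,0]
    - [-1,-20,0,0,0]
    - [-1,-8,0,0,0]
    - [-1,0,0,0,0]

```text
t: 7.15
ee_pos: [0.519, 0.163, 0.0286]
tool_rot: [2.102, 2.335, 0.0]
force: [0.3, -0.1, -3.1]
grip_width: 0.0241
finger_force: 30.0
```

Run:
```python
from h import *
snap('scene','s2')
im=cv2.imread('pics/s2.png');cv2.imwrite('pics/s2c.png',cv2.resize(im[120:360,130:530],(800,480)))
s=env.get_state();print(s['ee_pos'],s['force'],s['grip_width'])
```

```text
[0.51885738 0.1638066  0.02856058] [-0.07537407 -0.21181497 -2.27977115] 0.023805894100828482
```

View pics/s2c.png

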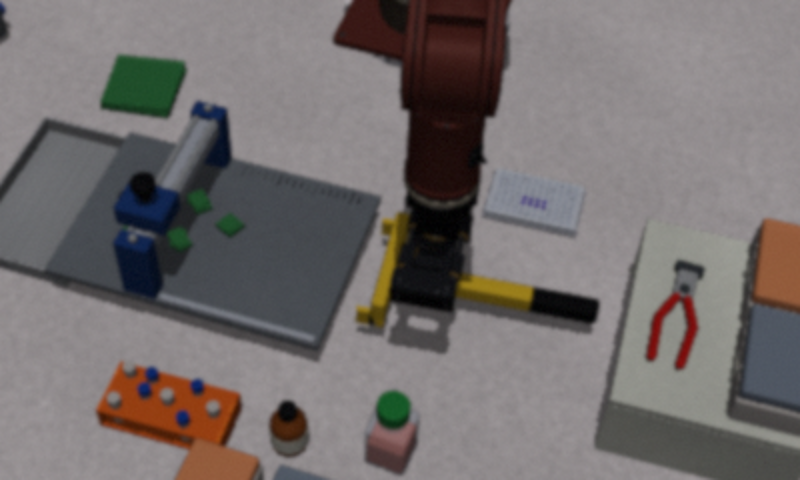

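Emit:
servo_tool:
  moves:
    - [-1,0,0,-12,0.03]
    - [-1,0,0,-15,0.034]
    - [-1,0,0,-15,0.03]
    - [-1,0,0,-8,0]
    - [-1,-10,2,0,0]
    - [-1,-18,2,0,0]
    - [-1,-20,2,0,0]
    - [-1,-20,2,0,0]
    - [-1,-20,2,0,0]
    - [-1,-20,2,0,0]
    - [-1,-18,1,0,0]
    - [-1,-8,0,0,0]
    - [-1,0,0,0,0]
    - [-1,0,0,0,0]

```text
t: 8.95
ee_pos: [0.5334, 0.0304, 0.0785]
tool_rot: [-2.207, -2.236, -0.0]
force: [0.2, -0.1, -3.5]
grip_width: 0.0237
finger_force: 30.0
```

Emit:
servo_tool:
  moves:
    - [-1,0,0,8,0]
    - [-1,0,0,8,0]
    - [-1,0,0,6,0]
    - [-1,0,0,4,0]
    - [-1,0,0,3,0]
    - [-1,0,0,2,0]
    - [-1,0,0,0,0]
    - [-1,0,0,0,0]

```text
t: 9.95
ee_pos: [0.5336, 0.0296, 0.0477]
tool_rot: [2.208, 2.235, 0.0]
force: [-0.3, 0.7, -3.4]
grip_width: 0.0238
finger_force: 30.0
```

Emit:
servo_tool:
  moves:
    - [-1,0,0,1,0]
    - [-1,0,0,1,0]
    - [-1,0,0,1,0]
    - [-1,0,0,1,0]
    - [-1,0,0,0,0]

```text
t: 10.58
ee_pos: [0.5334, 0.0296, 0.0435]
tool_rot: [-2.208, -2.235, 0.0]
force: [0.4, 0.6, -2.8]
grip_width: 0.0241
finger_force: 30.0
```

Emit:
servo_tool:
  moves:
    - [-1,0,0,0.7,0]
    - [-1,0,0,0,0]
    - [1,0,0,0,0]
    - [1,0,0,0,0]
    - [1,0,0,0,0]
    - [1,0,0,0,0]
    - [1,0,0,-10,0]
    - [1,0,0,-20,0]
    - [1,0,0,-25,0]
    - [1,0,0,-25,0]
    - [1,12,0,-25,0]
    - [1,25,0,-10,0]
    - [1,25,0,0,0]
    - [1,25,0,0,0]
    - [1,25,0,0,0]
    - [1,25,0,0,0]
    - [1,25,0,0,0]
    - [1,15,0,0,0]
    - [1,0,0,0,0]
    - [1,0,0,0,0]

```text
t: 13.08
ee_pos: [0.5316, 0.2052, 0.158]
tool_rot: [2.209, 2.233, -0.001]
force: [0.4, -0.7, -0.2]
grip_width: 0.0873
finger_force: 0.0
```

Run:
```python
from h import *
snap('top','t3');snap('wrist','w3')
a=cv2.imread('pics/t3.png')[165:295,200:520];b=cv2.imread('pics/w3.png')
cv2.imwrite('pics/c3.png',np.vstack([cv2.resize(a,(640,260)),cv2.resize(b,(453,340))[:, :] if 0 else cv2.copyMakeBorder(cv2.resize(b,(448,336)),0,0,0,192,0)]))
s=env.get_state();print(s['t'],s['ee_pos'],s['tool_rot'],s['joint_positions'])
```

```text
13.175 [0.53159497 0.20525814 0.1579798 ] [ 2.20977286e+00  2.23270197e+00 -1.88821180e-04] [-0.86685235  0.2257774   0.48623594  1.76947271 -0.11336768  1.17408769
 -0.33687184]
```

View pics/c3.png

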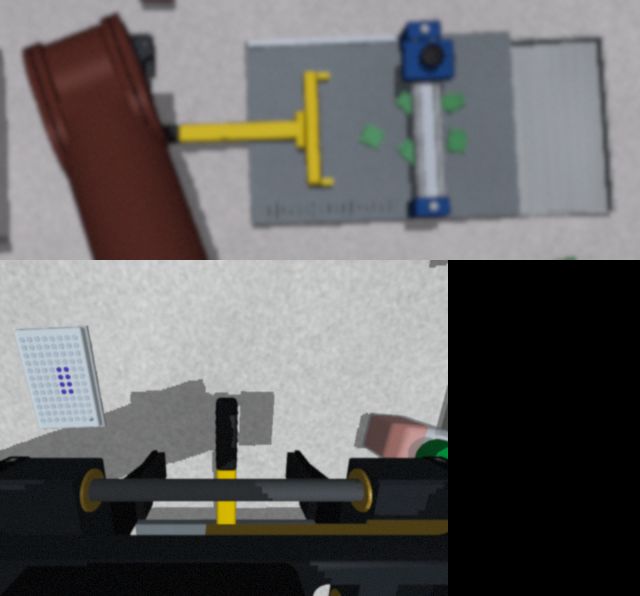

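The scraper lies on the bed: blade at crop u≈312, ends at v≈73 and 186. The black grip is between (227,398) and (227,468) in the wrist part, i.e. wrist (324,197) to (324,297).

Run:
```python
from h import *
print('grip',pt('w3',324.3,199,.0675),pt('w3',324.3,297,.0675),pt('w3',324.3,250))
for q in [(313,72),(313,186),(312,130)]: print(pt('t3',200+q[0]/2,165+q[1]/2,.085))
```

```text
grip [0.5325 0.2373 0.0675] [0.5334 0.1587 0.0675] [0.533  0.1964 0.0626]
[ 0.6045 -0.0272  0.085 ]
[ 0.4541 -0.0228  0.085 ]
[ 0.5277 -0.0236  0.085 ]
```

Emit:
servo_tool:
  moves:
    - [1,5,1,15,0]
    - [1,0,0,22,0]
    - [1,0,0,22,0]
    - [1,0,0,22,0]
    - [1,0,0,16,0]
    - [1,0,0,10,0]
    - [1,0,0,6,0]
    - [1,0,0,0,0]
    - [1,0,0,0,0]
    - [-1,0,0,0,0]
    - [-1,0,0,0,0]
    - [-1,0,0,0,0]
    - [-1,0,0,0,0]
    - [-1,0,0,0,0]
    - [-1,0,0,0,0]
    - [-1,0,0,0,0]
    - [-1,0,0,0,0]

```text
t: 15.3
ee_pos: [0.5322, 0.2115, 0.0448]
tool_rot: [-2.208, -2.235, 0.0]
force: [-0.0, 0.1, 0.4]
grip_width: 0.0234
finger_force: 30.0
```

Emit:
servo_tool:
  moves:
    - [-1,-5,0,0.5,0]
    - [-1,-10,0,0,0]
    - [-1,-12,0,0,0]
    - [-1,-12,0,0,0]
    - [-1,-12,0,0,0]
    - [-1,-12,0,0,0]
    - [-1,-12,0,0,0]
    - [-1,-12,0,0,0]
    - [-1,-12,0,0,0]
    - [-1,-12,0,0,0]
    - [-1,-12,0,0,0]
    - [-1,-12,0,0,0]
    - [-1,-12,0,0,0]
    - [-1,-12,0,0,0]
    - [-1,-6,0,0,0]
    - [-1,0,0,0,0]

```text
t: 17.3
ee_pos: [0.5375, 0.0499, 0.0477]
tool_rot: [2.207, 2.236, 0.014]
force: [-0.8, 14.4, 24.8]
grip_width: 0.024
finger_force: 30.0
```

Run:
```python
from h import *
snap('top','t4');snap('scene','s4')
a=cv2.imread('pics/t4.png')[165:295,200:520];b=cv2.imread('pics/s4.png')[140:310,90:410]
cv2.imwrite('pics/c4.png',np.vstack([cv2.resize(a,(640,260)),cv2.resize(b,(640,340))]))
```

```text
(no output)
```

View pics/c4.png

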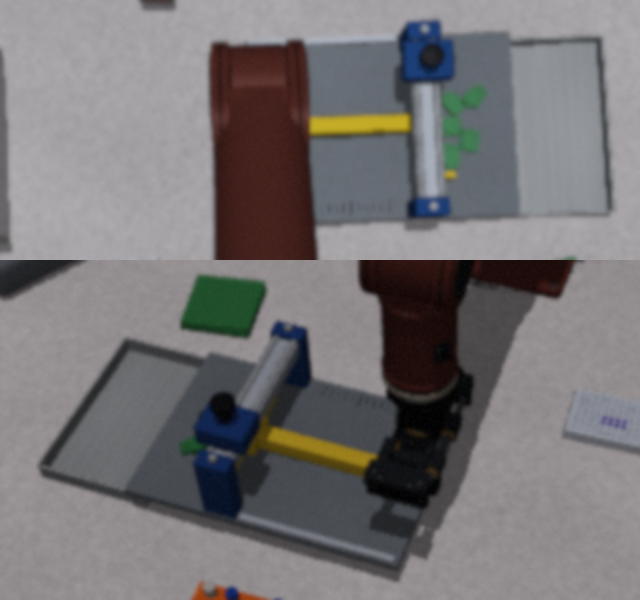

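All five chips are ahead of the blade, just past the rail. The tool is pressing with 25 N, so I'll raise it slightly.

Emit:
servo_tool:
  moves:
    - [-1,0,0,-2,0]
    - [-1,0,0,-1.5,0]
    - [-1,0,0,0,0]

```text
t: 17.77
ee_pos: [0.5339, 0.0454, 0.0479]
tool_rot: [-2.209, -2.234, 0.002]
force: [-1.7, 0.8, 6.4]
grip_width: 0.0237
finger_force: 30.0
```

Emit:
servo_tool:
  moves:
    - [-1,-6,0,0,0]
    - [-1,-10,0,0,0]
    - [-1,-10,0,0,0]
    - [-1,-10,0,0,0]
    - [-1,-10,0,0,0]
    - [-1,-10,0,0,0]
    - [-1,-10,0,0,0]
    - [-1,-8,0,0,0]
    - [-1,-8,0,0,0]
    - [-1,-8,0,0,0]
    - [-1,-8,0,0,0]
    - [-1,-8,0,0,0]
    - [-1,-7,0,0,0]
    - [-1,-4,0,0,0]
    - [-1,0,0,0,0]
    - [-1,0,0,0,0]

```text
t: 19.77
ee_pos: [0.5354, -0.0708, 0.0479]
tool_rot: [-2.209, -2.234, 0.0]
force: [0.2, 2.1, 5.5]
grip_width: 0.0238
finger_force: 30.0
```

Run:
```python
from h import *
snap('top','t5');snap('scene','s5')
a=cv2.imread('pics/t5.png')[165:295,300:520];b=cv2.imread('pics/s5.png')[140:310,90:410]
cv2.imwrite('pics/c5.png',np.vstack([cv2.resize(a[:,:],(550,325)),cv2.resize(b,(550,275))]))
```

```text
(no output)
```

View pics/c5.png

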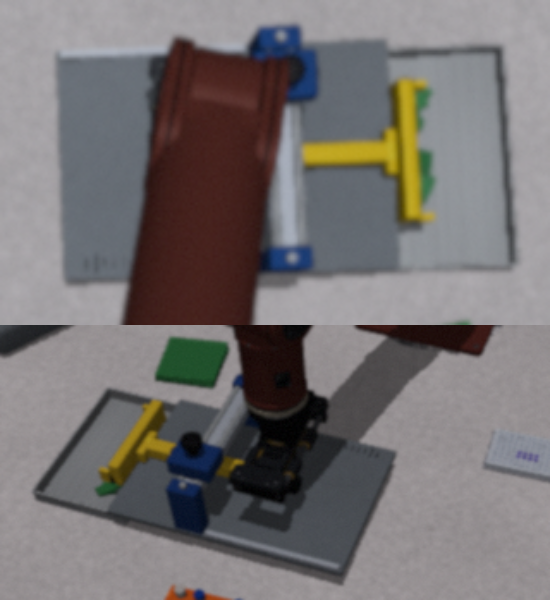

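The blade is just past the bed edge, and the green pieces beside it look like they are down in the tray. I'll check their heights by depth.

Run:
```python
from h import *
hsv=cv2.cvtColor(np.load('pics/t5.npz')['im'],cv2.COLOR_RGB2HSV)
m=cv2.inRange(hsv,(50,80,60),(85,255,255)); m[:185]=0;m[280:]=0;m[:,:440]=0
n,l,st,c=cv2.connectedComponentsWithStats(m)
for i in range(1,n):
    if st[i,4]<4: continue
    v,u=np.nonzero(l==i);P=np.array([pt('t5',a,b) for a,b in zip(u,v)]);print(st[i],np.median(P,0),np.percentile(P[:,2],[10,90]))
print(pt('t5',300+407/2.5,165+100/2.5,.085),pt('t5',300+407/2.5,165+200/2.5,.085))
```

```text
[467 201   5   8  26] [ 0.6007  -0.33975  0.0071 ] [0.00205 0.01065]
[468 226   5  19  59] [ 0.5153 -0.3391  0.0102] [0.00526 0.01634]
[ 0.5868 -0.3056  0.085 ] [ 0.4815 -0.3005  0.085 ]
```

Emit:
servo_tool:
  moves:
    - [-1,4,0,0,0]
    - [-1,8,0,0,0]
    - [-1,8,0,0,0]
    - [-1,8,0,0,0]
    - [-1,8,0,0,0]
    - [-1,4,0,0,0]
    - [-1,0,0,0,0]
    - [-1,0,0,0,0]

```text
t: 20.88
ee_pos: [0.5349, -0.0319, 0.0479]
tool_rot: [2.21, 2.232, -0.002]
force: [0.4, -3.1, 5.9]
grip_width: 0.0237
finger_force: 30.0
```

Run:
```python
from h import *
snap('top','t6')
a=cv2.imread('pics/t6.png')[165:295,380:520]
cv2.imwrite('pics/c6.png',cv2.resize(a,(560,520)))
hsv=cv2.cvtColor(np.load('pics/t6.npz')['im'],cv2.COLOR_RGB2HSV)
m=cv2.inRange(hsv,(50,80,60),(85,255,255)); m[:185]=0;m[280:]=0;m[:,:400]=0
n,l,st,c=cv2.connectedComponentsWithStats(m)
for i in range(1,n):
    if st[i,4]<4: continue
    v,u=np.nonzero(l==i);P=np.array([pt('t6',a,b) for a,b in zip(u,v)]);print(st[i],np.median(P,0),np.percentile(P[:,2],[10,90]))
```

```text
[460 200  12  18 129] [ 0.5883 -0.3285  0.0104] [0.0052  0.01734]
[459 225  14  24 216] [ 0.50655 -0.3285   0.01135] [0.00595 0.0183 ]
```

View pics/c6.png

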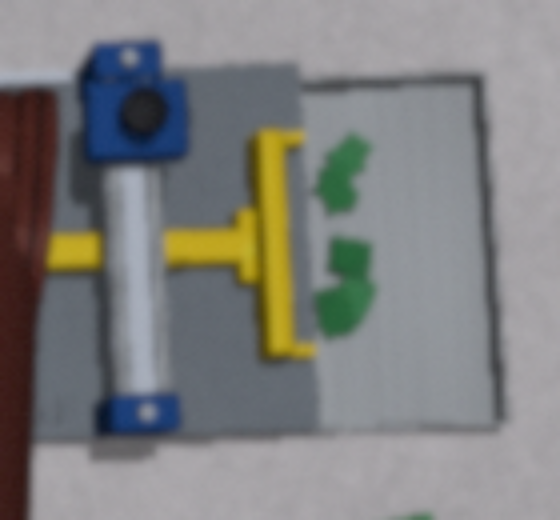

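The tray holds all the green pieces, in two clusters at crop (343,175) and (347,290), at most 18 mm high. The bed is clear. Next I release the scraper and rise.

Emit:
servo_tool:
  moves:
    - [-1,0,0,0,0]
    - [1,0,0,0,0]
    - [1,0,0,0,0]
    - [1,0,0,0,0]
    - [1,0,0,0,0]
    - [1,0,0,-6,0]
    - [1,0,0,-15,0]
    - [1,0,0,-25,0]
    - [1,0,0,-30,0]
    - [1,0,0,-30,0]
    - [1,10,0,-30,0]
    - [1,20,0,-20,0]
    - [1,20,0,0,0]
    - [1,20,0,0,0]
    - [1,20,0,0,0]
    - [1,10,0,0,0]
    - [1,0,0,0,0]
    - [1,0,0,0,0]

```text
t: 23.18
ee_pos: [0.534, 0.0686, 0.2039]
tool_rot: [2.209, 2.233, -0.001]
force: [-1.0, -0.6, 0.6]
grip_width: 0.087
finger_force: 0.0
```

Run:
```python
from h import *
snap('top','t7');snap('scene','s7')
a=cv2.imread('pics/t7.png')[165:295,300:520];b=cv2.imread('pics/s7.png')[140:310,90:410]
cv2.imwrite('pics/c7.png',np.vstack([cv2.resize(a,(550,325)),cv2.resize(b,(550,275))]))
z=np.load('pics/t7.npz');hsv=cv2.cvtColor(z['im'],cv2.COLOR_RGB2HSV)
m=cv2.inRange(hsv,(20,140,80),(35,255,255)); m[:185]=0;m[280:]=0;m[:,:320]=0;m[:,480:]=0
v,u=np.nonzero(m);P=np.array([pt('t7',a,b) for a,b in zip(u,v)]);h=P[(P[:,2]>.05)&(P[:,2]<.08)]
for lo,hi in [(-.24,-.2),(-.14,-.1),(-.1,-.06),(-.06,-.02)]:
    q=h[(h[:,1]>lo)&(h[:,1]<hi)];print(lo,len(q),np.median(q,0) if len(q) else '')
```

```text
-0.24 125 [ 0.5352 -0.2214  0.0663]
-0.14 123 [ 0.533  -0.1199  0.0663]
-0.1 43 [ 0.5335 -0.0939  0.0667]
-0.06 0
```

View pics/c7.png

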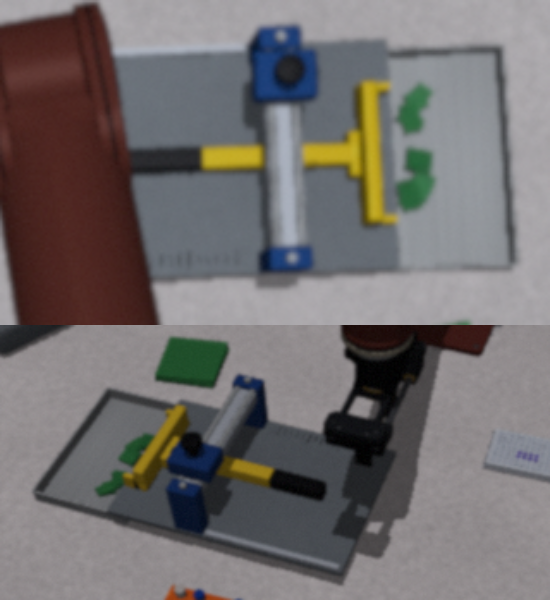

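The scraper lies level (handle top 66–67 mm along its length) on the clear bed. The glass is in the tray and the arm is clear.

```bash
python3 -c "
from h import *
print(env.sign_off())"
```

```text
the job is handed in; nothing more can be done
None
```

I swept the glass off the bed into the tray, left the scraper lying flat, blade down, on the bed, and handed the job in at about 23 s; no verdict came back. In the last pictures the bed is clear and the glass lies in two overlapping clusters, so I could not count all five pieces one by one.

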